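# Load the tilted jar shaker and pin its gate

## Robot

A 6-joint arm with a two-finger parallel gripper is mounted at the origin on a cart in front of the work surface, level with it; the furniture and walls round the work are solid. World frame = base frame: x ahead of the robot, y to its left, z up, the work surface at z = 0. Lengths are in m, angles in rad, forces in N, time in s.
With the tool pointing down it reaches from about 0.325 to 1 m from the base axis. Payload 5.1 kg.
Tool frame: the origin (TCP) lies on the centre line of the jaws, within the pads' length; the fingertips stand 22 mm ahead of it and the grasp point (between the pads) lies 3 mm ahead of it (ctrl.nose_length is the distance from the TCP to the fingertips, in m); z points along the fingers, y is the direction in which the jaws open and shut (so a half turn about z gives the same grasp; the last joint's range is limited). The gripper opens to 85 mm and grips with 20 to 120 N. Pads are 22 mm wide; open, the fingers measure 114 mm over their backs; the gripper's body (76 mm by 85 mm) begins 54 mm behind the grasp point. The pads swing forward as they close: fully open they stand 13 mm farther back than shut.
Start: joints at [-1.226, 0.124, 1.65, -0, 1.367, -0.083], TCP at [0.27, -0.591, 0.253] pointing down, gripper open.
Joint ranges: [-2.61, 2.61], [-1.02, 2.33], [0.03, 2.71], [-1.35, 4.49], [0.32, 2.68], [-2.91, 2.91]. Speed limits (rad/s): [2.57, 2.57, 3.14, 3.14, 3.14, 3.14].

## Interface

Orientations are given as a unit quaternion [w, x, y, z].
In Python, from workcell import ctrl, get_image gives the robot as it stands.
- The arm moves only by the tool jog_arm, never from a script. Its argument "rows" is a list of rows, each a list of 4 numbers: the shift along the tool's x, y, z in cm, then the turn about the tool's z in rad. A call has exactly 10 rows; each row shifts and turns the commanded pose from where the row before left it, along the tool's axes as they then stand; what a row does not reach is not made up. A row lasts 1/8 s, in which the tool goes at most 62.5 mm and 10.7 degrees, less where a joint would pass 70% of its speed; a pose out of reach is approached as far as the arm can. A call with a gripper value outside its range is refused whole. "gripper" is the closure, from 0 (fully open) to 1 (shut), set as the call begins (left out, the last holds). The fingers move at their own pace and stop on an object; "squeeze" is the grip in N (left out, the last holds). Time passes only in rows, so rows that do not move let the fingers close, or fill a call up. It gives the time, the measured TCP pose, the force and the opening at its end, in the units of the state.
- ctrl.sense(): the state, without advancing time (a new reading comes with each control period).
- get_image(name): name is "side" or "top"; returns a dict with "color" (384x512x3 uint8, red, green, blue), "fov_y" (degrees; the focal length in pixels is half the picture's height over the tangent of half this angle, whatever the lens; pixels are square), "cx", "cy" (the principal point, pixels), "k1" (the pictures are not rectified: a ray, as slopes to the right and down, at radius r is drawn at 1 + k1 r^2 times it, then the intrinsics apply), "camera_from_world" (4x4, takes a point from world to camera coordinates). Camera axes: x right, y down, z forward; pixel columns grow to the right and rows downward; lengths in m; the calibration is good to about 2 mm. A picture is of the moment at which its call begins. There is no depth.
- ctrl.finish_job(): hands the job in, once; it reports no verdict.
The state is a dict: "clock": time; "joint_pos": joint angles; "joint_velocities": joint speeds; "joint_efforts": joint torques, N m; "ee_pos": TCP position; "tcp_rot": TCP orientation; "force": force on the tool from outside, world axes, zero at the start; "torque": the same for the moment, N m; "width": opening from 0.0 (shut) to 1.0 (fully open).
Only numpy, scipy, OpenCV 4.12 (cv2) and the standard library are available. Lean on these libraries where they do the work, as an engineer would, in place of code of your own. Each camera call takes 0.05 s, during which the arm holds its last target. There are 200 camera calls.

## Task

Stand the squat brown jar in the shaker's tilted cradle, base fully down on the foot plate and resting in the V, then swing the gate shut across it. Lock the gate with the long barrel-handled pin from the rack, threaded down through all three knuckles until its collar sits fully home on the top one. Leave the short ball-headed pin and the other things on the table as they stand.

Things in the scene. Friction and masses are not known exactly. Their poses are not given: they have to be found in the camera images.
- jar: Squat brown glass jar with a paper band and a wide black screw cap, 63 mm across up to 98 mm, cap 53 mm across, 124 mm tall in all, about 0.33 kg. It stands upright on the table. Origin: centre of its underside; z runs up through the cap.
- cradle: Tilted cradle fixed on the shaker. Origin: centre of the foot plate, where the jar's underside goes, 110 mm above the table. z: the jar's axis in it, 30 deg from vertical, leaning to the robot; x: away from the robot, rising 30 deg; y: level, left. A 66 mm high V of two rails on the -x side carries the jar; it goes in along -z or from +x. Knuckles: x 44, y -82 (hinge) and +82 (clevis).
- gate_hinge (a point): Point on the gate's hinge axis, level with the cradle's origin along its z: x 44, y -82, z 0 mm of the cradle; axes as the cradle's. The hinge is parallel to the cradle's z; its knuckles are 28 mm across, from z 30 to 92 mm. Aluminium arms (inner faces at y -96 and +96, z 39 to 89 mm of the cradle) carry hinge and clevis.
- clevis (a point): Seat of the pin, on the clevis axis at the top of the upper knuckle: x 44, y 82, z 88 mm of the cradle; axes as the cradle's. Fixed knuckles (28 mm across, 34 at the top) lie at z -50 to -39 and -12 to 0 mm from here; the shut gate's knuckle lies between, -38 to -14. Holes: 15 mm, along z; the upper and the gate's have countersunk mouths about 22 and 20 mm wide.
- gate (a joint): Angle of the steel gate about its hinge: 0 shut, its knuckle in line with the clevis; grows as the free end swings out to +x of the cradle; starts 0.5 to 1.3 rad open, limits -0.09 and 1.5. With the jar in, its rubber pad (2.5 mm off when in line) meets the jar at about -0.03. It is stiff (0.12 N m friction) and stays where left; the pin's tapered tip can draw it into line over about 4 mm.
- gate_handle (a point): Centre of the grip of the gate's round black handle, 18 mm across here, standing parallel to the cradle's z. Gate shut: at x 62, y 13, z 106 mm of the cradle (95 mm along the gate from its hinge axis, 18 mm outward); it circles the hinge axis with the gate. The handle ends 17 mm above this point; the top of the gate's bar (8 mm thick, 22 mm high) lies 33 mm below.
- gate_eye (a point): Centre of the upper mouth of the knuckle at the gate's free end, 164 mm from the hinge axis. The knuckle is 28 mm across and 24 mm high (downwards from here). When the gate is shut it is in line with the clevis, 14 mm below clevis along z.
- long_pin: The gate's steel pin, 130 mm long, 0.09 kg, hanging upright in one of the rack's two holes. Origin: centre of the underside of its collar; z up along the handle. Collar 28 mm across, 6 mm thick; above it a knurled barrel handle 20 mm across, from z 8 to 60 mm; below it a 12 mm shank down to z -70 mm, the last 16 mm tapering to a 6 mm tip.
- short_pin: Another pin, with a shank of only 44 mm (too short to lock the gate) and a black ball head 28 mm across, centred 24 mm above its collar; it hangs in the other hole of the rack. Origin: centre of the underside of its collar, z up. Leave it there.
- pin_rack: Fixed aluminium rack, 56 x 150 mm and 86 mm high, with two 14.5 mm holes in its top plate at y -42 and +42 mm, in which the pins hang by their collars; either pin may be in either hole. Origin: centre of its underside; z up, y along the row of holes. Behind it, beyond x 0.62 m for y 0.2 to -0.22 (robot frame), stand a beaker, a hot plate and a tall glass still.
- beaker_250: Small glass beaker, 73 mm across, 103 mm tall, upright on the table. Origin: centre of its underside. Leave it.
- amber_bottle: Tall brown glass bottle with a narrow white cap, 63 mm across, 161 mm tall, upright on the table. Origin: centre of its underside. Not the one for the shaker: leave it.
- salve_tin: Round aluminium tin, 59 mm across, 28 mm high. Origin: centre of its underside. Leave it.

How it is judged:
On the way, in this order (a step that is already met when the one before it is completed fails the run):
1. the jar stands in the cradle, base on the foot plate (distance between jar and cradle below 0.01 m and angle between the z axis of jar and the z axis of cradle, either way round below 0.1 rad), for 0.2 s.
2. the gate is shut across the jar (value of joint gate between -0.08 and 0.06 rad and distance between jar and cradle below 0.012 m), for 0.2 s.
At the end, for the whole second after the job is handed in: Jar at rest in the cradle: base within 8 mm of the foot plate centre, axis within 0.08 rad of the cradle axis. Gate within 0.04 rad of shut. Long pin through all knuckles, at rest: collar within 6 mm of the clevis seat, axis within 0.08 rad of the clevis axis (distance between jar and cradle below 0.008 m and angle between the z axis of jar and the z axis of cradle, either way round below 0.08 rad and value of joint gate between -0.04 and 0.04 rad and distance between long_pin and clevis below 0.006 m and angle between the z axis of long_pin and the z axis of clevis, either way round below 0.08 rad and linear speed of each of long_pin, jar below 0.02 m/s); the robot touches nothing.
It fails at once if the jar is tipped more than 60 degrees (angle between jar's own z axis and vertical above 1.05 rad).
It fails at once if the short pin is taken from or knocked out of its hole (distance of short_pin from where it was at the start of the episode above 0.025 m).
It fails at once if the beaker is moved by more than 30 mm or tipped (distance of beaker_250 from where it was at the start of the episode above 0.03 m or angle between beaker_250's own z axis and vertical above 0.35 rad).
It fails at once if the tall bottle is moved by more than 30 mm or tipped (distance of amber_bottle from where it was at the start of the episode above 0.03 m or angle between amber_bottle's own z axis and vertical above 0.35 rad).
It fails at once if the tin is moved by more than 30 mm or tipped (distance of salve_tin from where it was at the start of the episode above 0.03 m or angle between salve_tin's own z axis and vertical above 0.35 rad).
It also fails if it takes over 72 s, if anything falls off the work surface, if the arm or the gripper's body presses on something with over 40 N, if the wrist force passes 120 N, or if a joint passes its speed limit or range.

## Working session

There is one attempt and no reset: what is moved stays moved. The work goes in short steps, Python scripts to look and compute and a tool call to move; the robot and the scene stay as the last step left them, time stands still between calls to the robot, and variables do not carry over. Pictures are saved under pics/ and viewed, about 8 in all and at most 12, crops included, and the job is handed in when it is done.

Besides the shell and the picture viewer there is one more tool, called after "Request:" as name(argument=value, ...), one argument or row to a line, values as JSON. jog_arm: Moves the arm, as the interface text tells. Its arguments: {"type":"object","properties":{"rows":{"type":"array","items":{"type":"array","items":{"type":"number"}}},"gripper":{"type":"number"},"squeeze":{"type":"number"}},"required":["rows"]}

```bash
mkdir -p pics; ls
python3 - <<'E'
from workcell import ctrl,get_image
import cv2,numpy as np
print(ctrl.sense())
for n in("side","top"):
    d=get_image(n); print(n,d["fov_y"],d["cx"],d["cy"],d["k1"],np.round(d["camera_from_world"],4).tolist())
    cv2.imwrite(f"pics/{n}0.png",cv2.resize(d["color"][:,:,::-1],(800,600),interpolation=cv2.INTER_CUBIC))
    np.save(f"pics/{n}0.npy",d["color"])
E
```

```text
pics
{'clock': 0.0, 'joint_pos': array([-1.22560748e+00,  1.24472957e-01,  1.65169517e+00, -8.56596232e-06,
        1.36750778e+00, -8.25789646e-02]), 'joint_velocities': array([-0.00030273, -0.00119022, -0.0013202 , -0.00211791,  0.00112369,
        0.00237153]), 'joint_efforts': array([-1.85214139e-05, -4.23615968e+01, -3.65454519e+01, -6.57214400e-05,
        6.91589696e-03,  2.22716727e-05]), 'ee_pos': array([ 0.26943461, -0.59089343,  0.25206127]), 'tcp_rot': array([-1.03211147e-03,  9.77213187e-01,  2.12257634e-01, -1.40535885e-04]), 'force': array([ 0.5250789 , -0.25747493, -0.78858838]), 'torque': array([-0.02184064,  0.03578295, -0.00799094]), 'width': 0.9956884870843102}
side 45.17275473296331 256.27089455063106 195.83440084776774 -0.058192324501722396 [[0.9619, -0.2721, 0.0268, -0.5071], [-0.0954, -0.4256, -0.8999, 0.1704], [0.2563, 0.8631, -0.4353, 1.2661], [0.0, 0.0, 0.0, 1.0]]
top 48.74283477413642 248.7327001744343 196.28907228220532 0.048235404931397226 [[0.0277, -0.9995, -0.0133, -0.0275], [-0.9944, -0.0262, -0.1028, 0.5517], [0.1024, 0.016, -0.9946, 1.3272], [0.0, 0.0, 0.0, 1.0]]
```

View pics/side0.png

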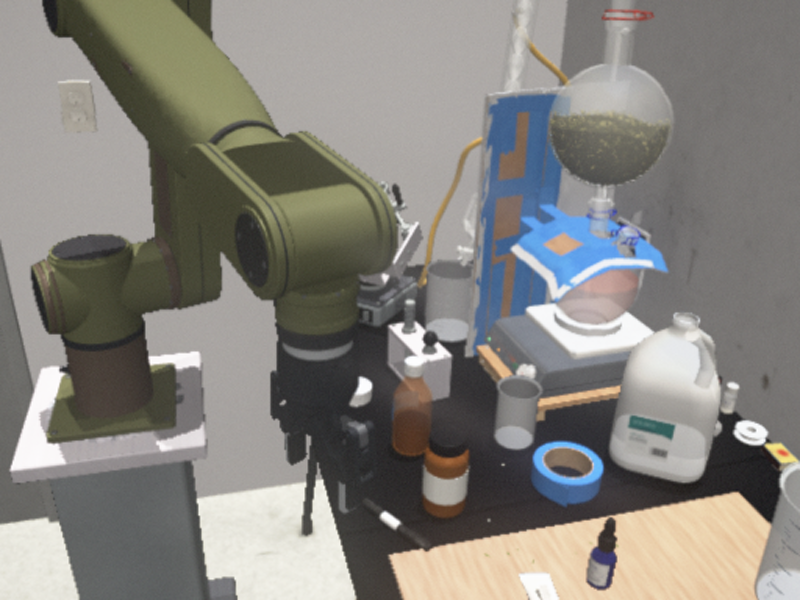

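View pics/top0.png

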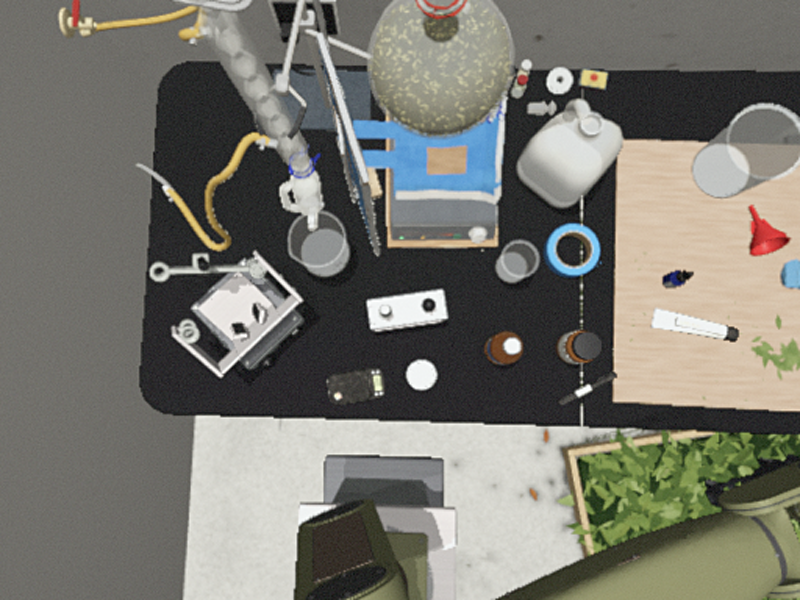

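Side: jar at (445,475), amber bottle (412,405), rack (420,360) with long pin in its left hole; cradle hidden by the arm. Top: jar cap (583,347), rack (407,310), with long pin at (385,310) and ball pin at (430,304), cradle around (240,315).

```bash
cat > h.py <<'E'
import numpy as np,cv2
from workcell import ctrl,get_image
def cam(d):
    f=192/np.tan(np.radians(d["fov_y"]/2)); K=np.array([[f,0,d["cx"]],[0,f,d["cy"]],[0,0,1.]]); T=np.array(d["camera_from_world"])
    return K,np.array([d["k1"],0,0,0,0]),T
def proj(d,P):
    K,D,T=cam(d); return cv2.projectPoints(np.atleast_2d(np.asarray(P,float)),cv2.Rodrigues(T[:3,:3])[0],T[:3,3],K,D)[0][:,0]
def ray(d,uv):
    K,D,T=cam(d); n=cv2.undistortPoints(np.array([[uv]],float),K,D)[0,0]
    R=T[:3,:3]; return -R.T@T[:3,3], R.T@np.r_[n,1]
def atz(d,uv,z):
    o,v=ray(d,uv); return o+v*(z-o[2])/v[2]
def cradle(x,y,z,yaw):  # cradle frame -> world matrix
    c,s=np.cos(yaw),np.sin(yaw); a=np.pi/6
    f=np.array([c,s,0]);u=np.array([0,0,1.])
    R=np.c_[f*np.cos(a)+u*np.sin(a),[-s,c,0],-f*np.sin(a)+u*np.cos(a)]
    T=np.eye(4);T[:3,:3]=R;T[:3,3]=x,y,z;return T
def ap(T,P): return (T[:3,:3]@np.atleast_2d(P).T).T+T[:3,3]
E
python3 - <<'E'
from h import *
c=np.load("pics/top0.npy")[:,:,::-1]
o=np.zeros((600,800,3),np.uint8)
def put(x0,y0,w,h,s,X,Y): o[Y:Y+h*s,X:X+w*s]=cv2.resize(c[y0:y0+h,x0:x0+w],None,fx=s,fy=s,interpolation=cv2.INTER_CUBIC)
put(92,152,105,95,5,0,0); put(232,180,55,35,5,525,0); put(352,205,50,40,5,525,200)
put(300,205,50,35,4,525,410)
cv2.imwrite("pics/c1.png",o)
E
```

```text
(no output)
```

View pics/c1.png

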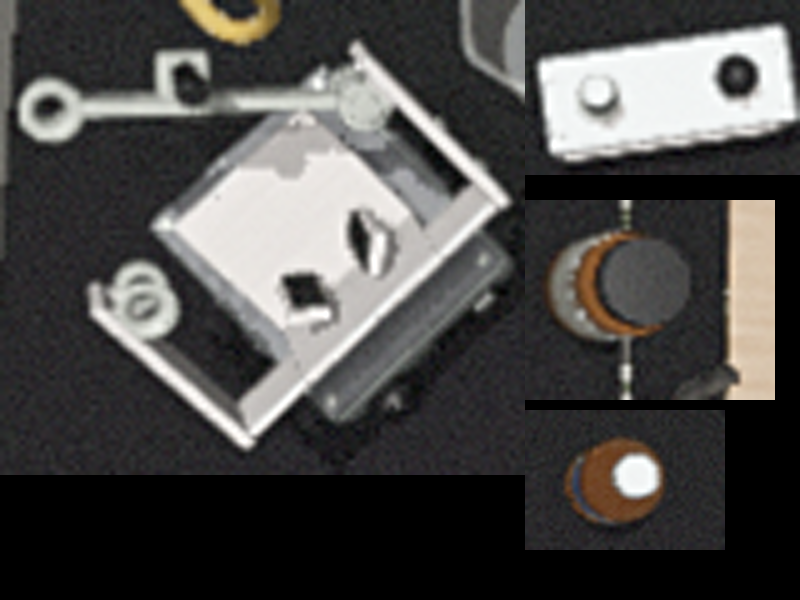

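Readings (original px): clevis ring (120.4,213.6), gate eye (102,174), hinge top (164.6,172.4), long pin top (247,198.4), ball (274.4,195.4), jar cap (376,221.4), bottle cap (328.2,221.2).

```bash
cat > fit.py <<'E'
from h import *
from scipy.optimize import least_squares
d=get_image("top")
px=np.array([[120.4,213.6],[164.6,172.4],[102,174]])
def model(p):
    T=cradle(p[0],p[1],.11,p[2]); g=p[3]
    eye=[.044+.164*np.sin(g),-.082+.164*np.cos(g),.074]
    return proj(d,ap(T,[[.044,.082,.088],[.044,-.082,.092],eye]))
s=least_squares(lambda p:(model(p)-px).ravel(),[.5,.3,.6,.9])
print("cradle",s.x,"res",s.fun.round(2)); np.save("cr.npy",s.x)
T=cradle(s.x[0],s.x[1],.11,s.x[2])
for n,P in dict(clevis=[.044,.082,.088],hingetop=[.044,-.082,.092],captop=[0,0,.124],armtipL=[.044,.096,.089]).items(): print(n,ap(T,P)[0].round(4))
for n,uv,z in[("longpin",(247,198.4),.146),("ball",(274.4,195.4),.11),("jar",(376,221.4),.124),("bottle",(328.2,221.2),.161),("tin",(421*.64,375*.64),.028),("beaker",(520*.64,258*.64),.103)]: print(n,atz(d,uv,z).round(4))
ds=get_image("side")
print("side jar cap px800",proj(ds,[atz(d,(376,221.4),.124)])/.64,"pin top",proj(ds,[atz(d,(247,198.4),.146)])/.64)
E
python3 fit.py
```

```text
cradle [0.54007154 0.28311168 0.79611849 0.73383615] res [ 0.33 -0.32  0.03  0.3  -0.35  0.02]
clevis [0.4773 0.3363 0.2082]
hingetop [0.5932 0.2201 0.2117]
captop [0.4967 0.2388 0.2174]
armtipL [0.467  0.3457 0.2091]
longpin [ 0.5338 -0.0096  0.146 ]
ball [ 0.5486 -0.0908  0.11  ]
jar [ 0.4783 -0.3887  0.124 ]
bottle [ 0.4732 -0.2434  0.161 ]
tin [ 0.4152 -0.0819  0.028 ]
beaker [ 0.6462 -0.2657  0.103 ]
side jar cap px800 [[445.12968997 434.65001412]] pin top [[407.38966607 301.76069564]]
```

```bash
cat >> h.py <<'E'
def st():
    s=ctrl.sense(); w,x,y,z=s["tcp_rot"]; psi=2*np.arctan2(y,x); return s,psi
def go(P,psi=None):
    s,p=st(); psi=p if psi is None else psi
    d=np.array(P)-s["ee_pos"]; c,sn=np.cos(psi),np.sin(psi)
    a=(p-psi+np.pi)%(2*np.pi)-np.pi
    print("shift cm",np.round([100*(c*d[0]+sn*d[1]),100*(sn*d[0]-c*d[1]),-100*d[2]],2),"turn first",round(a,4))
E
python3 -c "
from h import *
go([.4783,-.3887,.2],.796); print(ctrl.nose_length)"
```

```text
shift cm [29.07  0.76  5.25] turn first -0.3682
0.022
```

Request:
jog_arm(
  rows=[
    [0,0,0,-0.184],
    [0,0,0,-0.184],
    [4.8,0.1,0,0],
    [4.8,0.1,0,0],
    [4.8,0.1,0.5,0],
    [4.8,0.1,1,0],
    [4.8,0.2,1.5,0],
    [4.8,0.1,1.5,0],
    [0.27,0.06,0.75,0],
    [0,0,0,0],
  ],
  gripper=0,
  squeeze=40,
)

```text
clock: 1.45
ee_pos: [0.4781, -0.3888, 0.1998]
tcp_rot: [-0.001, 0.922, 0.388, -0.001]
force: [-0.1, -0.1, 0.0]
width: 0.999
```

```bash
python3 -c "
from h import *
go([.4783,-.3887,.122],.796)
d=get_image('side');cv2.imwrite('pics/s1.png',cv2.resize(d['color'][130:370,200:520][:,:,::-1],(800,600),interpolation=cv2.INTER_CUBIC))"
```

```text
shift cm [0.02 0.01 7.78] turn first 0.0005
```

View pics/s1.png

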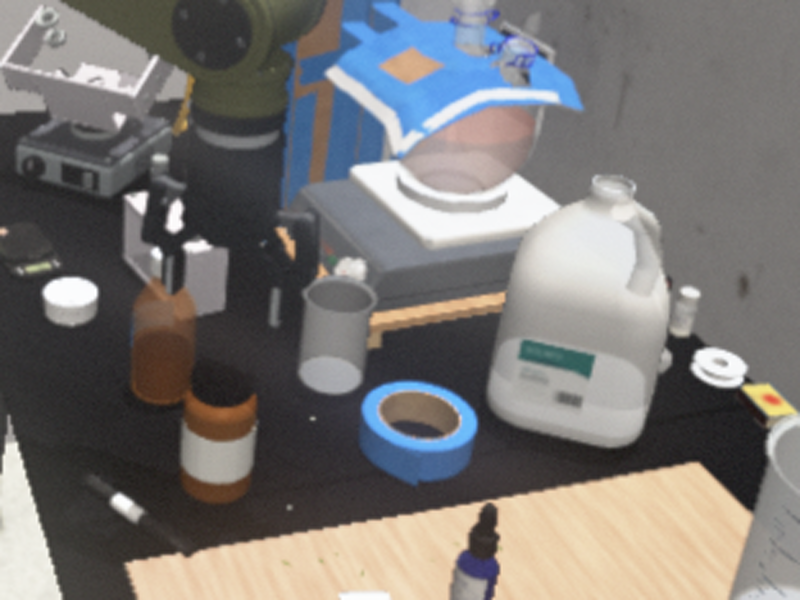

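The jar cap is at (222,385); fingers at (172,255) and (292,255) straddle it. Descending.

Request:
jog_arm(
  rows=[
    [0,0,2,0],
    [0,0,2,0],
    [0,0,2,0],
    [0,0,1.3,0],
    [0,0,0.5,0],
    [0,0,0,0],
    [0,0,0,0],
    [0,0,0,0],
    [0,0,0,0],
    [0,0,0,0],
  ],
)

```text
clock: 2.75
ee_pos: [0.4785, -0.3891, 0.123]
tcp_rot: [0.0, 0.922, 0.388, 0.0]
force: [-0.8, 0.3, -0.4]
width: 0.997
```

Request:
jog_arm(
  rows=[
    [0,0,0,0],
    [0,0,0,0],
    [0,0,0,0],
    [0,0,0,0],
    [0,0,0,0],
    [0,0,-1,0],
    [0,0,-3,0],
    [0,0,-5,0],
    [0,0,-5,0],
    [0,0,-5,0],
  ],
  gripper=1,
)

```text
clock: 4.0
ee_pos: [0.4779, -0.3884, 0.3137]
tcp_rot: [-0.001, 0.922, 0.388, -0.0]
force: [0.3, -0.3, -3.1]
width: 0.593
```

```bash
python3 -c "
from h import *
go([.54,.283,.40],.796);print(ctrl.sense()['force'])"
```

```text
shift cm [ 52.33 -42.53  -8.63] turn first -0.0001
[ 0.27919168 -0.33120708 -3.07146006]
```

Request:
jog_arm(
  rows=[
    [1.6,-1.8,-0.5,0],
    [3.2,-3.65,-0.5,0],
    [3.7,-4.2,-0.5,0],
    [3.7,-4.2,-0.5,0],
    [3.7,-4.2,-0.5,0],
    [3.7,-4.2,-0.5,0],
    [3.7,-4.2,0,0],
    [2.47,-2.7,0,0],
    [3.1,-2.5,-0.6,0],
    [3.1,-2.5,-0.6,0],
  ],
)

```text
clock: 5.25
ee_pos: [0.4573, 0.0796, 0.3544]
tcp_rot: [-0.0, 0.922, 0.388, -0.001]
force: [0.2, -0.4, -2.6]
width: 0.596
```

Request:
jog_arm(
  rows=[
    [3.1,-2.5,-0.6,0],
    [3.2,-2.5,-0.6,0],
    [3.2,-2.57,-0.6,0],
    [3,-0.5,0,0],
    [3,-0.2,0,0],
    [2,-0.1,0,0],
    [1.5,0,0,0],
    [0.9,0,0,0],
    [0,0,0,0],
    [0,0,0,0],
  ],
)

```text
clock: 6.5
ee_pos: [0.5374, 0.2786, 0.3729]
tcp_rot: [0.0, 0.922, 0.387, -0.0]
force: [0.3, 0.2, -2.3]
width: 0.594
```

```bash
python3 -c "
from h import *
go([.5379,.281,.252],.796)
o=np.zeros((600,800,3),np.uint8)
d=get_image('side');o[:300]=cv2.resize(d['color'][110:230,150:470][:,:,::-1],(800,300),interpolation=cv2.INTER_CUBIC)
d=get_image('top');o[300:,:500]=cv2.resize(d['color'][140:260,80:280][:,:,::-1],(500,300),interpolation=cv2.INTER_CUBIC)
cv2.imwrite('pics/s2.png',o)"
```

```text
shift cm [ 0.21 -0.13 12.09] turn first -0.0006
```

View pics/s2.png

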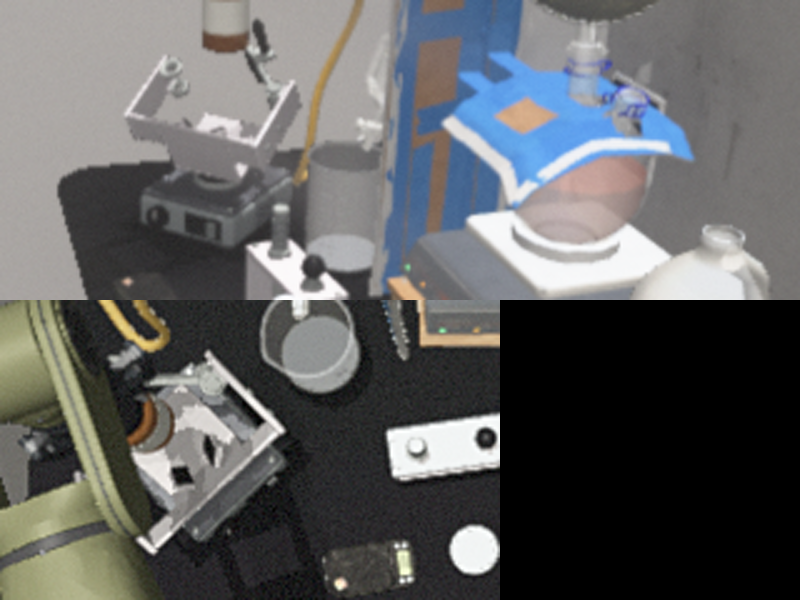

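The jar hangs upright over the cradle, gate open to its right-rear; clear. Lowering to just touch the plate.

Request:
jog_arm(
  rows=[
    [0.1,-0.1,2,0],
    [0,0,2.5,0],
    [0,0,2.5,0],
    [0,0,2,0],
    [0,0,1.2,0],
    [0,0,0.8,0],
    [0,0,0.6,0],
    [0,0,0.4,0],
    [0,0,0,0],
    [0,0,0,0],
  ],
)

```text
clock: 7.85
ee_pos: [0.5379, 0.2806, 0.2534]
tcp_rot: [-0.0, 0.922, 0.387, 0.0]
force: [-0.4, 0.2, -3.1]
width: 0.594
```

Request:
jog_arm(
  rows=[
    [0,0,0.35,0],
    [-0.5,0,0.16,0],
    [-0.5,0,0.16,0],
    [-0.5,0,0.2,0],
    [-0.5,0,0.21,0],
    [-0.5,0,0.24,0],
    [-0.46,0,0.25,0],
    [-0.46,0,0.29,0],
    [-0.45,0,0.29,0],
    [0,0,0,0],
  ],
)

```text
clock: 9.1
ee_pos: [0.5106, 0.2522, 0.2327]
tcp_rot: [0.0, 0.922, 0.387, 0.0]
force: [-1.4, 1.2, 8.2]
width: 0.594
```

```bash
python3 -c "
from h import *
print(ctrl.sense()['force'],ctrl.sense()['torque'])
o=np.zeros((600,800,3),np.uint8)
d=get_image('side');o[:]=cv2.resize(d['color'][100:205,190:330][:,:,::-1],(800,600),interpolation=cv2.INTER_CUBIC)
cv2.imwrite('pics/s3.png',o)"
```

```text
[-1.3777592   1.24969844  8.20513036] [ 0.55177392  0.14541687 -0.07756594]
```

View pics/s3.png

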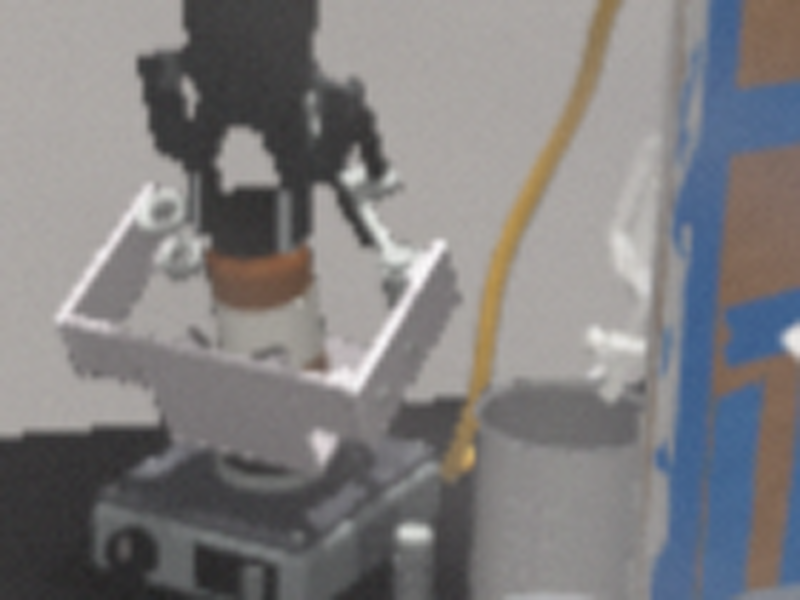

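The jar is leaning toward the robot in the pads as planned. Finishing the arc.

Request:
jog_arm(
  rows=[
    [-0.44,0,0.26,0],
    [-0.43,0,0.28,0],
    [-0.43,0,0.3,0],
    [-0.42,0,0.32,0],
    [-0.2,0,0.15,0],
    [0,0,0,0],
    [0,0,0,0],
    [0,0,0,0],
    [0,0,0,0],
    [0,0,0,0],
  ],
)

```text
clock: 10.4
ee_pos: [0.4969, 0.2385, 0.2181]
tcp_rot: [0.001, 0.922, 0.387, -0.001]
force: [-2.4, -2.0, 6.3]
width: 0.598
```

```bash
python3 -c "
from h import *
print(ctrl.sense()['force'],ctrl.sense()['torque'])
p=np.load('cr.npy');T=cradle(p[0],p[1],.11,p[2]);s=ctrl.sense()['ee_pos']-[0,0,.003]
print('grasp in cradle',(T[:3,:3].T@(s-T[:3,3])).round(4))"
```

```text
[-2.41927163 -1.99779938  6.30478275] [-0.14448146  0.05614344 -0.05410506]
grasp in cradle [-0.0012 -0.0004  0.122 ]
```

Request:
jog_arm(
  rows=[
    [0,0,0,0],
    [0,0,0,0],
    [0,0,0,0],
    [0,0,0,0],
    [0,0,-1,0],
    [0,0,-2,0],
    [0,0,-3,0],
    [0,0,-3,0],
    [-3,0,-3,0],
    [-5,0,0,0],
  ],
  gripper=0.25,
)

```text
clock: 11.65
ee_pos: [0.4422, 0.1821, 0.3438]
tcp_rot: [0.001, 0.922, 0.388, 0.004]
force: [-0.0, -1.1, 0.3]
width: 0.75
```

Request:
jog_arm(
  rows=[
    [-5,0,0,0],
    [-5,0,0,0],
    [-4,0,0,0],
    [0,0,0,0],
    [0,0,0,0],
    [0,0,0,0],
    [0,0,0,0],
    [0,0,0,0],
    [0,0,0,0],
    [0,0,0,0],
  ],
  gripper=1,
)

```text
clock: 12.9
ee_pos: [0.3432, 0.082, 0.3381]
tcp_rot: [-0.0, 0.922, 0.388, -0.0]
force: [0.7, -0.7, 0.3]
width: 0.005
```

```bash
python3 -c "
from h import *
p=np.load('cr.npy');T=cradle(p[0],p[1],.11,p[2])
dt=get_image('top');ds=get_image('side')
a=np.linspace(0,2*np.pi,60)
o=np.zeros((600,800,3),np.uint8)
def ov(d,x0,y0,w,h,s):
    im=cv2.resize(d['color'][y0:y0+h,x0:x0+w][:,:,::-1],None,fx=s,fy=s,interpolation=cv2.INTER_CUBIC)
    for r,z in((.0265,.124),(.0315,.098)):
        q=(proj(d,ap(T,np.c_[r*np.cos(a),r*np.sin(a),0*a+z]))-[x0,y0]+.5)*s
        cv2.polylines(im,[q.round().astype(int)],True,(0,255,0),1)
    return im
o[:500,:400]=ov(dt,110,160,80,100,5);o[:500,400:800]=ov(ds,200,110,80,100,5)
cv2.imwrite('pics/s4.png',o)"
```

```text
(no output)
```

View pics/s4.png

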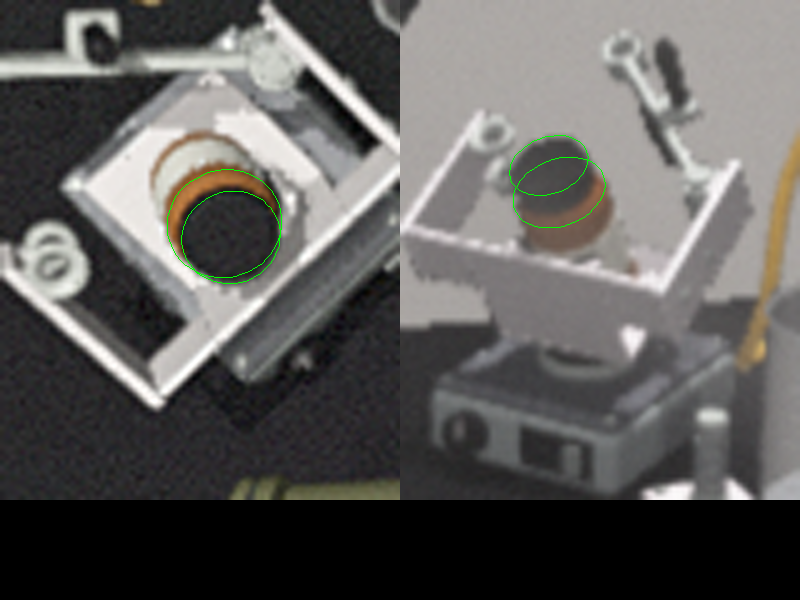

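Jar cap and shoulder match the expected seated outlines in both views (within ~2 mm). Now the gate: grasp its handle and swing it.

```bash
cat > gate.py <<'E'
from h import *
p=np.load('cr.npy');T=cradle(p[0],p[1],.11,p[2])
H=lambda g,up=.006:ap(T,[.044+.095*np.sin(g)+.018*np.cos(g),-.082+.095*np.cos(g)-.018*np.sin(g),.106])[0]+[0,0,up]
c,s=np.cos(.796),np.sin(.796)
tool=lambda d:np.round([100*(c*d[0]+s*d[1]),100*(s*d[0]-c*d[1]),-100*d[2]],2)
if __name__=="__main__":
    print(H(p[3]),H(0)); go(H(p[3])+[0,0,.08],.796)
    G=np.linspace(p[3],0,10)
    for a,b in zip(G,G[1:]): print(tool(H(b)-H(a)))
E
python3 gate.py
```

```text
[0.59309084 0.30367399 0.26829405] [0.53126629 0.29270066 0.23879869]
shift cm [33.33  2.34 -1.01] turn first -0.0002
[-0.43 -0.61  0.25]
[-0.48 -0.56  0.27]
[-0.51 -0.52  0.3 ]
[-0.55 -0.47  0.32]
[-0.58 -0.41  0.34]
[-0.61 -0.36  0.35]
[-0.63 -0.3   0.36]
[-0.65 -0.24  0.38]
[-0.66 -0.18  0.38]
```

Request:
jog_arm(
  rows=[
    [3,0.2,-1,0],
    [5,0.4,0,0],
    [5,0.4,0,0],
    [5,0.4,0,0],
    [5,0.3,0,0],
    [5,0.3,0,0],
    [3.3,0.2,0,0],
    [2,0.14,0,0],
    [0,0,0,0],
    [0,0,0,0],
  ],
  gripper=0.45,
  squeeze=20,
)

```text
clock: 14.25
ee_pos: [0.5926, 0.3031, 0.3481]
tcp_rot: [0.0, 0.922, 0.387, -0.0]
force: [0.0, -0.1, 0.7]
width: 0.55
```

```bash
python3 -c "
from gate import *
go(H(p[3]),.796)
o=np.zeros((600,800,3),np.uint8)
def ov(d,x0,y0,w,h,s):
    im=cv2.resize(d['color'][y0:y0+h,x0:x0+w][:,:,::-1],None,fx=s,fy=s,interpolation=cv2.INTER_CUBIC)
    q=((proj(d,[H(p[3],0)])-[x0,y0]+.5)*s)[0]; cv2.circle(im,tuple(q.astype(int)),4,(0,255,0),1)
    return im
o[:600]=ov(get_image('side'),220,60,100,75,8)
cv2.imwrite('pics/s5.png',o)"
```

```text
shift cm [ 0.08 -0.    7.98] turn first -0.0003
```

View pics/s5.png

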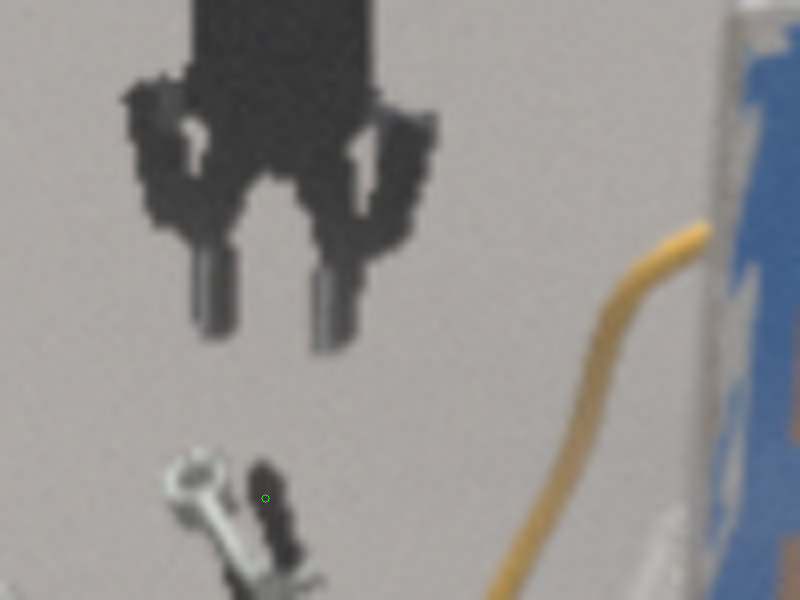

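The handle (268,465)–(290,560) lies between the fingers (215 and 335); descending and closing.

Request:
jog_arm(
  rows=[
    [0.08,0,2,0],
    [0,0,2,0],
    [0,0,2,0],
    [0,0,1.3,0],
    [0,0,0.7,0],
    [0,0,0,0],
    [0,0,0,0],
    [0,0,0,0],
    [0,0,0,0],
    [0,0,0,0],
  ],
)

```text
clock: 15.55
ee_pos: [0.5935, 0.304, 0.2685]
tcp_rot: [0.0, 0.922, 0.388, 0.0]
force: [-0.3, -0.3, -0.4]
width: 0.553
```

Request:
jog_arm(
  rows=[
    [0,0,0,0],
    [0,0,0,0],
    [0,0,0,0],
    [0,0,0,0],
    [0,0,0,0],
    [0,0,0,0],
    [0,0,0,0],
    [0,0,0,0],
    [0,0,0,0],
    [0,0,0,0],
  ],
  gripper=1,
)

```text
clock: 16.8
ee_pos: [0.5934, 0.304, 0.2683]
tcp_rot: [-0.0, 0.922, 0.388, -0.0]
force: [-1.4, 0.4, 1.4]
width: 0.201
```

Request:
jog_arm(
  rows=[
    [-0.43,-0.61,0.25,0],
    [-0.48,-0.56,0.27,0],
    [-0.51,-0.52,0.3,0],
    [-0.55,-0.47,0.32,0],
    [-0.58,-0.41,0.34,0],
    [-0.61,-0.36,0.35,0],
    [-0.63,-0.3,0.36,0],
    [-0.65,-0.24,0.38,0],
    [-0.66,-0.18,0.38,0],
    [0,0,0,0],
  ],
  squeeze=40,
)

```text
clock: 18.05
ee_pos: [0.5306, 0.2926, 0.2383]
tcp_rot: [0.0, 0.922, 0.387, -0.001]
force: [-0.3, -1.6, 3.6]
width: 0.188
```

```bash
cat > gimg.py <<'E'
from gate import *
import sys
a=np.linspace(0,2*np.pi,60)
o=np.zeros((600,800,3),np.uint8)
def ov(d,x0,y0,w,h,s):
    im=cv2.resize(d['color'][y0:y0+h,x0:x0+w][:,:,::-1],None,fx=s,fy=s,interpolation=cv2.INTER_CUBIC)
    for r,z,col in((.017,.088,(0,255,0)),(.014,.074,(0,0,255)),(.014,.050,(0,0,255))):
        q=(proj(d,ap(T,np.c_[.044+r*np.cos(a),.082+r*np.sin(a),0*a+z]))-[x0,y0]+.5)*s
        cv2.polylines(im,[q.round().astype(int)],True,col,1)
    return im
o[:600,:400]=ov(get_image('top'),98,172,50,75,8)
o[:600,400:]=ov(get_image('side'),200,100,50,75,8)
cv2.imwrite(sys.argv[1],o)
E
python3 -c "
from h import *
print(ctrl.sense()['force'],ctrl.sense()['torque'])
from gate import *
go(H(0),.796)"; python3 gimg.py pics/s6.png
```

```text
[-0.26030131 -1.60389638  3.55536934] [-0.451763   -0.33985081  0.20282181]
shift cm [ 0.06  0.04 -0.05] turn first -0.0004
```

View pics/s6.png

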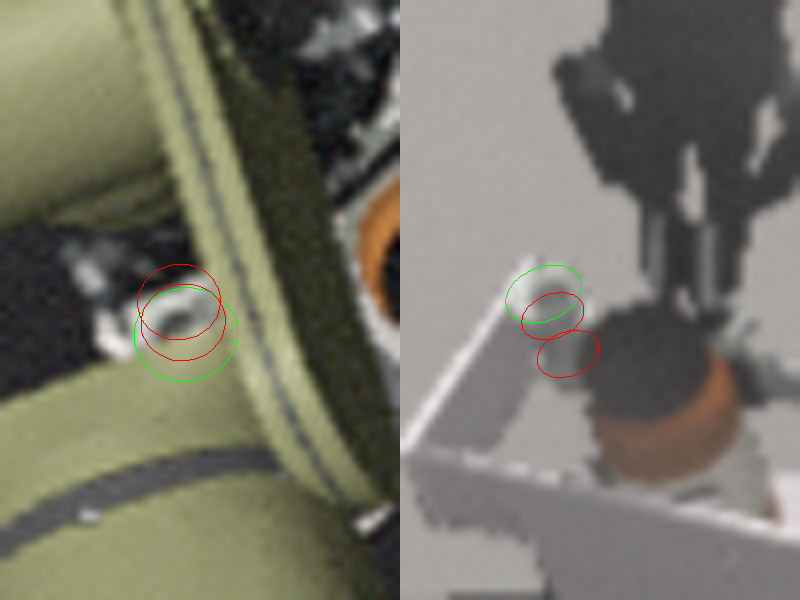

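Gripper sits at the shut-handle position, clevis top ring coincides with the predicted one. Release and rise, then move to the pin.

Request:
jog_arm(
  rows=[
    [0,0,0,0],
    [0,0,0,0],
    [0,0,0,0],
    [0,0,-1.5,0],
    [0,0,-3,0],
    [0,0,-4,0],
    [-4,0,-1,0],
    [-5,0,0,0],
    [-5,0,0,0],
    [-3,2,0,0],
  ],
  gripper=0.45,
)

```text
clock: 19.4
ee_pos: [0.4256, 0.157, 0.3353]
tcp_rot: [0.0, 0.922, 0.388, 0.001]
force: [1.0, -0.1, -0.2]
width: 0.552
```

```bash
python3 gimg.py pics/s7.png; python3 -c "
from h import *
go([.5338,-.0096,.21],.796)"
```

```text
shift cm [-4.31 19.24 12.55] turn first -0.0031
```

View pics/s7.png

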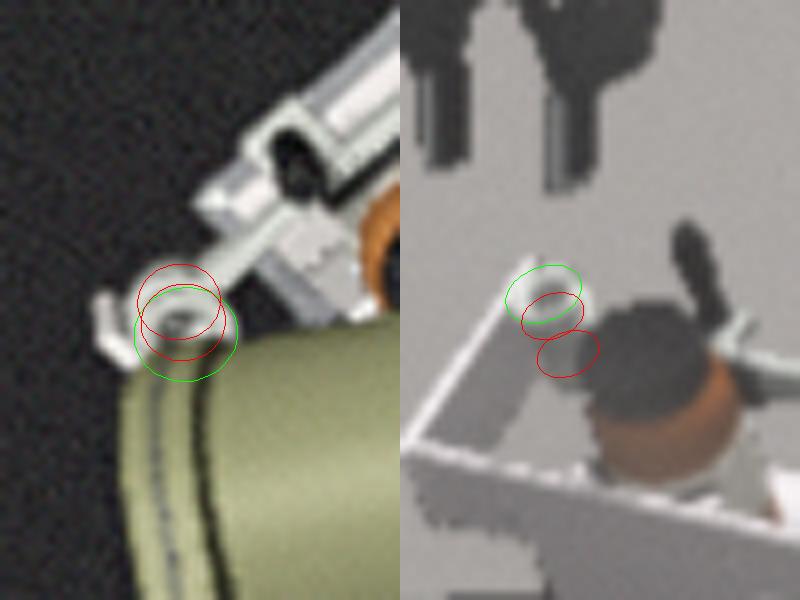

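Gate shut: handle and bar in line, eye below the clevis. Now the pin.

Request:
jog_arm(
  rows=[
    [-0.4,2,0,-0.003],
    [-0.8,3.6,1.5,0],
    [-0.8,3.6,2.5,0],
    [-0.8,3.6,3,0],
    [-0.8,3.2,3,0],
    [-0.51,2.2,1.5,0],
    [-0.2,1.04,1.05,0],
    [0,0,0,0],
    [0,0,0,0],
    [0,0,0,0],
  ],
)

```text
clock: 20.75
ee_pos: [0.535, -0.0068, 0.2094]
tcp_rot: [0.0, 0.921, 0.389, 0.001]
force: [0.8, 0.0, -0.1]
width: 0.551
```

```bash
python3 -c "
from h import *
go([.5338,-.0096,.131],.796)"
```

```text
shift cm [-0.29  0.11  7.84] turn first 0.0038
```

Request:
jog_arm(
  rows=[
    [-0.29,0.11,1,0.004],
    [0,0,2,0],
    [0,0,2,0],
    [0,0,1.6,0],
    [0,0,0.8,0],
    [0,0,0.44,0],
    [0,0,0,0],
    [0,0,0,0],
    [0,0,0,0],
    [0,0,0,0],
  ],
)

```text
clock: 22.0
ee_pos: [0.5337, -0.0103, 0.1302]
tcp_rot: [0.0, 0.922, 0.387, 0.0]
force: [-0.7, 1.2, -0.4]
width: 0.555
```

Request:
jog_arm(
  rows=[
    [0,0,0,0],
    [0,0,0,0],
    [0,0,0,0],
    [0,0,0,0],
    [0,0,0,0],
    [0,0,0,0],
    [0,0,0,0],
    [0,0,0,0],
    [0,0,0,0],
    [0,0,0,0],
  ],
  gripper=1,
  squeeze=30,
)

```text
clock: 23.25
ee_pos: [0.5336, -0.0103, 0.13]
tcp_rot: [-0.0, 0.922, 0.387, 0.0]
force: [-1.7, 1.2, 3.3]
width: 0.225
```

Request:
jog_arm(
  rows=[
    [0,0,-1,0],
    [0,0,-1.6,0],
    [0,0,-1.6,0],
    [0,0,-1.2,0],
    [0,0,-0.4,0],
    [0,0,0,0],
    [-0.45,0,0,0],
    [-0.46,0,0,0],
    [-0.45,0,0.03,0],
    [-0.45,0,0.04,0],
  ],
)

```text
clock: 24.5
ee_pos: [0.5206, -0.0232, 0.1869]
tcp_rot: [-0.0, 0.922, 0.387, 0.0]
force: [1.4, 3.9, -1.4]
width: 0.223
```

Request:
jog_arm(
  rows=[
    [-0.45,0,0.07,0],
    [-0.44,0,0.09,0],
    [-0.44,0,0.11,0],
    [-0.43,0,0.12,0],
    [-0.43,0,0.14,0],
    [-0.42,0,0.16,0],
    [-0.41,0,0.18,0],
    [-0.4,0,0.2,0],
    [0,0,0,0],
    [0,0,0,0],
  ],
)

```text
clock: 25.75
ee_pos: [0.4968, -0.0478, 0.1764]
tcp_rot: [0.0, 0.922, 0.387, -0.0]
force: [-0.2, 0.5, 1.5]
width: 0.227
```

Request:
jog_arm(
  rows=[
    [-0.25,0,-0.43,0],
    [-0.5,0,-0.87,0],
    [-0.5,0,-0.87,0],
    [0,0,-2,0],
    [0,0,-4,0],
    [0,0,-5,0],
    [0,0,-5,0],
    [0,0,-3,0],
    [0,0,-0.5,0],
    [0,0,0,0],
  ],
)

```text
clock: 27.0
ee_pos: [0.4879, -0.0565, 0.3927]
tcp_rot: [-0.0, 0.922, 0.387, -0.0]
force: [0.6, 0.1, -1.0]
width: 0.224
```

```bash
cat > pin.py <<'E'
from gate import *
C=ap(T,[.044,.082,.088])[0]; zc=T[:3,2]
def tgt(tip): return C+(tip+.111)*zc+[0,0,.003]
E
python3 -c "
from pin import *
print(tgt(.095)); go(tgt(.095),.796)"
```

```text
[0.40530011 0.26264818 0.38961147]
shift cm [ 17.03 -28.23   0.31] turn first -0.0012
```

Request:
jog_arm(
  rows=[
    [1.2,-2,0,0],
    [2,-3.3,0,0],
    [2.4,-4,0,0],
    [2.6,-4.3,0.1,0],
    [2.6,-4.3,0.1,0],
    [2.6,-4.3,0.1,0],
    [2,-3.3,0,0],
    [1.1,-1.83,0,0],
    [0.53,-0.9,0,0],
    [0,0,0,0],
  ],
)

```text
clock: 28.25
ee_pos: [0.4056, 0.2627, 0.3887]
tcp_rot: [0.0, 0.922, 0.387, -0.001]
force: [0.9, -0.5, -1.1]
width: 0.223
```

```bash
cat > pimg.py <<'E'
from pin import *
import sys
s=ctrl.sense()['ee_pos']; G=s-[0,0,.003]
a=np.linspace(0,2*np.pi,60)
print("along axis of clevis, tip est:",(T[:3,:3].T@(G-.111*zc-C)).round(4)); go(tgt(.095),.796)
o=np.zeros((600,800,3),np.uint8)
def ov(d,x0,y0,w,h,k):
    im=cv2.resize(d['color'][y0:y0+h,x0:x0+w][:,:,::-1],None,fx=k,fy=k,interpolation=cv2.INTER_CUBIC)
    for P,col in((G+np.outer([-.111,-.041],zc),(0,0,255)),(C+np.c_[.017*np.cos(a),.017*np.sin(a),0*a]@T[:3,:3].T,(0,255,0)),(C+np.outer([0,.05],zc),(0,255,0))):
        q=(proj(d,P)-[x0,y0]+.5)*k; cv2.polylines(im,[q.round().astype(int)],len(P)>2,col,1)
    return im
dt,ds=get_image('top'),get_image('side')
c=proj(dt,[C])[0].astype(int);e=proj(ds,[C])[0].astype(int)
o[:600,:400]=ov(dt,c[0]-20,c[1]-35,50,75,8); o[:600,400:]=ov(ds,e[0]-20,e[1]-50,50,75,8)
cv2.imwrite(sys.argv[1],o)
E
python3 pimg.py pics/s8.png
```

```text
along axis of clevis, tip est: [-0.0003 -0.0002  0.0941]
shift cm [-0.02 -0.02 -0.09] turn first -0.0005
```

View pics/s8.png

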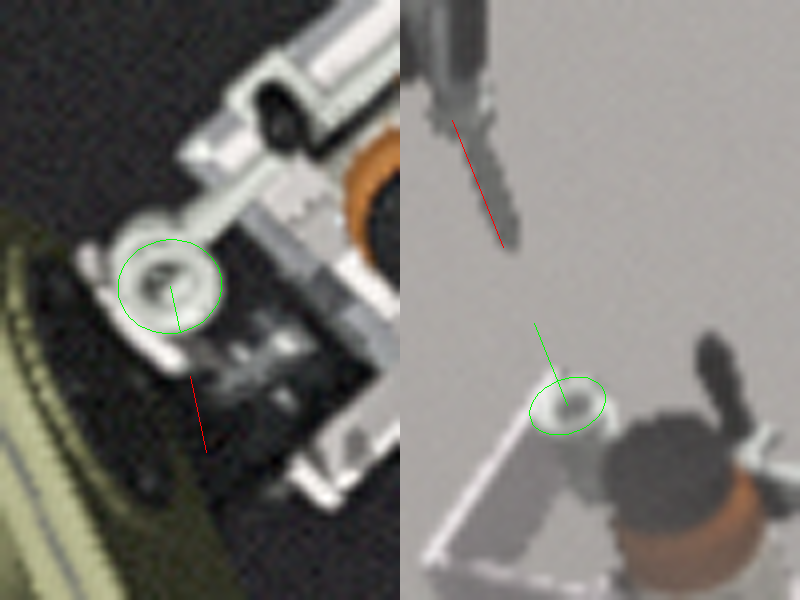

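Side view: the pin's shank is seen with axis through (479,140), (491,180), (509,230), tip (513,250); clevis hole at (571,402) against predicted (567,405). Fitting tilt and offset.

```bash
cat > pfit.py <<'E'
from pin import *
from scipy.optimize import least_squares
d=get_image('side'); G=ctrl.sense()['ee_pos']-[0,0,.003]; f=np.array([c,s,0]); u=np.array([0,0,1.])
e=proj(d,[C])[0]; o=e.astype(int)-[20,50]
px=lambda X:(np.array(X)-[400,0])/8-.5+o
bias=px([571,402])-e; print("bias",bias)
M=px([[479,140],[491,180],[509,230]])-bias; tipm=px([513,250])-bias
def line(q): 
    ax=-np.sin(q[1])*f+np.cos(q[1])*u; return G+q[0]*f+np.outer([-.111,-.041],ax),ax
def res(q):
    a,b=proj(d,line(q)[0]); n=np.array([-(b-a)[1],(b-a)[0]]);n/=np.linalg.norm(n)
    return (M-a)@n
q=least_squares(res,[0,.52]).x
P,ax=line(q); print("delta f mm",q[0]*1e3,"tilt deg",np.degrees(q[1]),"tip err px",proj(d,P)[0]-tipm, "res",res(q))
print("tip in clevis",(T[:3,:3].T@(P[0]-C)).round(4))
dt=get_image('top');print("top px of tip, grasp, in s8:",(proj(dt,[P[0],G])-(proj(dt,[C])[0].astype(int)-[20,35])+.5)*8)
E
python3 pfit.py
```

```text
bias [ 0.47560752 -0.41492031]
delta f mm 11.171436281022727 tilt deg 25.99853275524202 tip err px [ 0.21306475 -0.22285549] res [ 0.05874858 -0.10490553  0.04615695]
tip in clevis [ 0.0021 -0.0011  0.0897]
top px of tip, grasp, in s8: [[185.65257735 364.62149448]
 [217.99301542 499.16453553]]
```

Request:
jog_arm(
  rows=[
    [0.4,0,0.87,0],
    [0.75,0,1.3,0],
    [0.75,0,1.3,0],
    [0.75,0,1.3,0],
    [0.6,0,1.04,0],
    [0.4,0,0.7,0],
    [0.25,0,0.43,0],
    [0,0,0,0],
    [0,0,0,0],
    [0,0,0,0],
  ],
)

```text
clock: 29.7
ee_pos: [0.4333, 0.2906, 0.3213]
tcp_rot: [-0.0, 0.922, 0.387, 0.0]
force: [0.1, -0.1, -1.5]
width: 0.227
```

```bash
python3 -c "
from pin import *
G=ctrl.sense()['ee_pos']-[0,0,.003]
print((T[:3,:3].T@(G-C)).round(4),ctrl.sense()['force'])"; python3 pimg.py pics/s9.png
```

```text
[ 1.000e-04 -5.000e-04  1.271e-01] [ 0.13144734 -0.13184458 -1.5399925 ]
along axis of clevis, tip est: [ 0.0001 -0.0005  0.0161]
shift cm [-3.96 -0.05 -6.83] turn first -0.0013
```

View pics/s9.png

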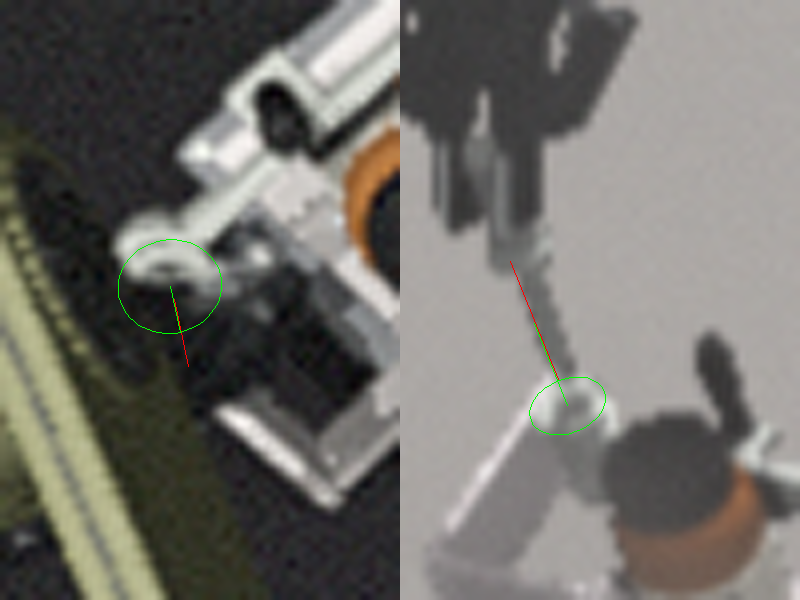

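Tip at about (569,385), pointing at the hole (572,402). Inserting along the axis.

Request:
jog_arm(
  rows=[
    [0.25,0,0.43,0],
    [0.25,0,0.43,0],
    [0.25,0,0.43,0],
    [0.25,0,0.43,0],
    [0.25,0,0.43,0],
    [0.25,0,0.43,0],
    [0,0,0,0],
    [0,0,0,0],
    [0,0,0,0],
    [0,0,0,0],
  ],
)

```text
clock: 31.05
ee_pos: [0.4437, 0.3012, 0.295]
tcp_rot: [0.0, 0.922, 0.387, 0.0]
force: [0.1, 0.3, -1.2]
width: 0.228
```

Request:
jog_arm(
  rows=[
    [0.25,0,0.43,0],
    [0.25,0,0.43,0],
    [0.25,0,0.43,0],
    [0,0,0,0],
    [0.25,0,0.43,0],
    [0,0,0,0],
    [0,0,0,0],
    [0,0,0,0],
    [0,0,0,0],
    [0,0,0,0],
  ],
)

```text
clock: 32.3
ee_pos: [0.4507, 0.3084, 0.2775]
tcp_rot: [-0.0, 0.922, 0.387, -0.0]
force: [-2.6, 0.5, -4.3]
width: 0.222
```

```bash
python3 -c "
from pin import *
s=ctrl.sense();G=s['ee_pos']-[0,0,.003]
print((T[:3,:3].T@(G-C)).round(4),T[:3,:3].T@s['force'],s['torque'])"; python3 pfit.py | head -1
```

```text
[-0.0003 -0.0004  0.0767] [-3.37693621  2.21050069 -3.03998959] [-0.19181159  0.6155443   0.09758645]
bias [ 0.47560752 -0.41492031]
```

Request:
jog_arm(
  rows=[
    [0.25,0,0.43,0],
    [0,0,0,0],
    [0.25,0,0.43,0],
    [0,0,0,0],
    [0.25,0,0.43,0],
    [0,0,0,0],
    [0,0,0,0],
    [0,0,0,0],
    [0,0,0,0],
    [0,0,0,0],
  ],
)

```text
clock: 33.65
ee_pos: [0.456, 0.3138, 0.2645]
tcp_rot: [-0.0, 0.922, 0.387, -0.0]
force: [-2.7, -1.3, -4.5]
width: 0.221
```

```bash
cat > ck.py <<'E'
from pin import *
s=ctrl.sense();G=s['ee_pos']-[0,0,.003]
print((T[:3,:3].T@(G-C)).round(4),(T[:3,:3].T@s['force']).round(2),s['torque'].round(2),s['width'],s['clock'])
E
python3 ck.py
```

```text
[-0.0002 -0.0005  0.0617] [-4.73  1.02 -2.44] [-0.13  0.59  0.07] 0.22061064548757323 33.65
```

Request:
jog_arm(
  rows=[
    [0.25,0,0.43,0],
    [0,0,0,0],
    [0.25,0,0.43,0],
    [0,0,0,0],
    [0.25,0,0.43,0],
    [0,0,0,0],
    [0,0,0,0],
    [0,0,0,0],
    [0,0,0,0],
    [0,0,0,0],
  ],
)

```text
clock: 34.9
ee_pos: [0.4604, 0.3185, 0.2529]
tcp_rot: [0.0, 0.922, 0.387, -0.001]
force: [-10.4, -4.6, 4.0]
width: 0.224
```

```bash
python3 ck.py
```

```text
[-0.0004 -0.0003  0.0484] [-7.18  4.19  8.74] [-0.82  1.63  0.12] 0.22369006242622938 34.9
```

Request:
jog_arm(
  rows=[
    [-0.13,0,0.08,0],
    [0,0,0,0],
    [-0.13,0,0.08,0],
    [0,0,0,0],
    [0,0,0,0],
    [0,0,0,0],
    [0,0,0,0],
    [0,0,0,0],
    [0,0,0,0],
    [0,0,0,0],
  ],
)

```text
clock: 36.15
ee_pos: [0.4597, 0.3174, 0.2504]
tcp_rot: [-0.0, 0.922, 0.387, 0.0]
force: [0.1, 1.2, 1.2]
width: 0.221
```

```bash
python3 ck.py
```

```text
[-0.0027 -0.0006  0.0469] [1.45 0.76 0.54] [0.46 0.02 0.02] 0.22139564431356842 36.15
```

Request:
jog_arm(
  rows=[
    [0.15,0,0.26,0],
    [0,0,0,0],
    [0.15,0,0.26,0],
    [0,0,0,0],
    [0,0,0,0],
    [0,0,0,0],
    [0,0,0,0],
    [0,0,0,0],
    [0,0,0,0],
    [0,0,0,0],
  ],
)

```text
clock: 37.4
ee_pos: [0.4607, 0.3184, 0.2485]
tcp_rot: [0.001, 0.922, 0.387, -0.001]
force: [-12.7, -8.1, 17.0]
width: 0.226
```

```bash
python3 ck.py
```

```text
[-0.0025 -0.0007  0.0445] [-4.22  3.45 22.09] [-0.88  1.73  0.13] 0.22644441714666627 37.4
```

Request:
jog_arm(
  rows=[
    [0,0,0,0],
    [0,0,0,0],
    [0,0,0,0],
    [0,0,0,0],
    [-0.25,0,-0.43,0],
    [-1,0,-1.73,0],
    [-2,0,-3.5,0],
    [-3,0,-3.5,0],
    [-4,0,0,0],
    [-4,0,0,0],
  ],
  gripper=0.55,
)

```text
clock: 38.65
ee_pos: [0.3608, 0.2168, 0.339]
tcp_rot: [0.0, 0.922, 0.387, 0.002]
force: [-0.2, 0.3, 0.8]
width: 0.445
```

```bash
cat > fin.py <<'E'
from pin import *
import sys
o=np.zeros((600,800,3),np.uint8)
a=np.linspace(0,2*np.pi,40)
def ov(d,x0,y0,w,h,k):
    im=cv2.resize(d['color'][y0:y0+h,x0:x0+w][:,:,::-1],None,fx=k,fy=k,interpolation=cv2.INTER_CUBIC)
    for r,z in((.014,.0),(.014,.006),(.010,.06)):
        q=(proj(d,C+np.c_[r*np.cos(a),r*np.sin(a),0*a+z]@T[:3,:3].T)-[x0,y0]+.5)*k; cv2.polylines(im,[q.round().astype(int)],True,(0,255,0),1)
    return im
dt,ds=get_image('top'),get_image('side')
c_=proj(dt,[C])[0].astype(int);e=proj(ds,[C])[0].astype(int)
o[:600,:400]=ov(dt,c_[0]-20,c_[1]-25,40,60,10); o[:600,400:]=ov(ds,e[0]-20,e[1]-35,40,60,10)
np.savez('pics/fin.npz',t=dt['color'],s=ds['color'])
cv2.imwrite(sys.argv[1],o)
E
python3 fin.py pics/s10.png
python3 - <<'E'
from pin import *
d=np.load('pics/fin.npz'); ds=get_image('side'); dt=get_image('top')
R=T[:3,:3]
for n,cam,im in(("side",ds,d['s']),("top",dt,d['t'])):
    g=cv2.GaussianBlur(im.mean(2).astype(np.float32),(0,0),.5)
    print(n,"px/mm",np.linalg.norm(np.diff(proj(cam,C+np.outer([0,.06],zc)),axis=0))/60)
    Z=np.arange(-6,90,3)
    for off in(-20,-12,-6,0,6,12,20):   # perpendicular in-image offset along cradle y
        q=proj(cam,C+np.outer(Z/1e3,zc)+off/1e3*R[:,1]).astype(np.float32)
        print(off,cv2.remap(g,q[:,:1],q[:,1:],1).ravel().astype(int).tolist())
    print("z",Z.tolist())
E
```

```text
side px/mm 0.22320246719965786
-20 [174, 169, 171, 183, 191, 182, 178, 175, 175, 173, 170, 167, 166, 166, 167, 168, 168, 167, 166, 167, 167, 167, 167, 167, 168, 169, 169, 167, 166, 168, 168, 167]
-12 [140, 149, 159, 176, 186, 186, 177, 166, 152, 137, 128, 133, 139, 142, 141, 144, 149, 148, 149, 153, 157, 161, 165, 168, 167, 169, 169, 169, 168, 168, 169, 170]
-6 [135, 150, 157, 152, 135, 121, 113, 108, 102, 98, 100, 104, 105, 104, 104, 108, 110, 114, 122, 139, 159, 176, 184, 179, 173, 170, 169, 169, 168, 168, 169, 169]
0 [126, 125, 117, 109, 103, 99, 96, 94, 94, 94, 95, 95, 94, 95, 95, 99, 108, 127, 155, 180, 198, 197, 193, 185, 176, 170, 169, 168, 167, 167, 168, 168]
6 [113, 106, 101, 98, 96, 94, 93, 94, 94, 96, 97, 97, 96, 94, 100, 111, 137, 166, 194, 202, 202, 192, 177, 168, 167, 168, 167, 167, 168, 169, 169, 169]
12 [106, 104, 105, 104, 104, 107, 106, 104, 102, 105, 104, 100, 98, 101, 112, 134, 161, 183, 194, 193, 181, 172, 168, 167, 167, 168, 168, 169, 169, 169, 168, 169]
20 [172, 168, 163, 159, 158, 155, 153, 153, 153, 150, 147, 146, 149, 149, 153, 161, 168, 172, 172, 170, 168, 
[... 712 characters left out ...]
9, 142, 144, 145, 147, 148, 146, 145, 147, 154, 162, 171, 182, 192, 197, 199, 201, 200, 198, 197, 198, 198, 198, 199]
6 [175, 163, 153, 145, 143, 142, 142, 144, 146, 147, 147, 146, 145, 143, 140, 142, 148, 156, 164, 173, 180, 185, 190, 189, 185, 182, 171, 156, 143, 126, 106, 92]
12 [183, 177, 179, 182, 184, 187, 190, 192, 197, 203, 208, 210, 212, 212, 206, 201, 188, 165, 144, 126, 105, 86, 74, 58, 47, 45, 43, 41, 40, 39, 40, 40]
20 [223, 223, 204, 188, 173, 155, 137, 120, 101, 80, 64, 55, 44, 39, 38, 36, 37, 37, 38, 40, 41, 41, 41, 41, 41, 40, 40, 41, 42, 43, 44, 45]
z [-6, -3, 0, 3, 6, 9, 12, 15, 18, 21, 24, 27, 30, 33, 36, 39, 42, 45, 48, 51, 54, 57, 60, 63, 66, 69, 72, 75, 78, 81, 84, 87]
```

Run:
```python
from pin import *
from scipy.optimize import least_squares
d=np.load('pics/fin.npz'); cams=(get_image('side'),get_image('top')); ims=(d['s'],d['t']); cen=[]
a=np.linspace(0,2*np.pi,60)
for cam,im,th in zip(cams,ims,(184,175)):
    g=cv2.GaussianBlur(cv2.resize(im,None,fx=4,fy=4,interpolation=cv2.INTER_CUBIC).mean(2).astype(np.float32),(0,0),1)
    p0=proj(cam,[C+.058*zc])[0]; q=(p0+.5)*4-.5
    n,l,s_,ct=cv2.connectedComponentsWithStats((g>th).astype(np.uint8))
    b=min(range(1,n),key=lambda i:np.hypot(*(ct[i]-q))+1e3*(s_[i][4]<30))
    cc=(ct[b]+.5)/4-.5
    e=proj(cam,C+.06*zc+.01*(np.c_[np.cos(a),np.sin(a),0*a]@T[:3,:3].T))
    print("pred top",p0.round(2),"blob",cc.round(2),"wh",s_[b][2:]/np.array([4,4,16]),"model wh",np.ptp(e,axis=0).round(1),"area",cv2.contourArea(e.astype(np.float32)))
    cen.append(cc)
bs=[np.array([.476,-.415]),np.zeros(2)]
for B in(bs,[np.zeros(2)]*2):
    r=least_squares(lambda X:np.r_[proj(cams[0],[X])[0]-cen[0]+B[0],proj(cams[1],[X])[0]-cen[1]],C+.06*zc)
    print("barrel top in clevis axes",(T[:3,:3].T@(r.x-C)).round(4),r.fun.round(2))
```

```text
pred top [212.55 124.18] blob [211.75 124.9 ] wh [ 4.5     3.75   10.9375] model wh [5.7 4.3] area 18.45086266443832
pred top [122.15 219.97] blob [124.8  212.44] wh [ 31.    36.25 261.75] model wh [8.  7.2] area 45.119764660077635
barrel top in clevis axes [ 0.0028 -0.0098  0.0521] [ 4.63  0.02 -0.81  3.55]
barrel top in clevis axes [ 0.0035 -0.0106  0.0535] [ 4.34  0.01 -0.76  3.32]
```

The picture budget is used up (12), so I'll probe: press on the barrel's top with closed fingers; home should mean contact at TCP z ≈ 0.287.

```bash
python3 -c "
from pin import *
print(C+.06*zc);go(np.r_[(C+.06*zc)[:2],.31],.796)
im=np.load('pics/fin.npz')['t'];p=proj(get_image('top'),C+np.outer([.0,.03,.06,.09],zc)).round().astype(int);print(p.tolist(),[im[v,u].tolist() for u,v in p])"
```

```text
[0.45636258 0.31481737 0.26017176]
shift cm [13.53 -0.04  2.76] turn first -0.0011
[[121, 213], [121, 217], [122, 220], [123, 224]] [[142, 145, 139], [161, 163, 160], [203, 205, 198], [202, 205, 198]]
```

Request:
jog_arm(
  rows=[
    [0,0,-1,0],
    [0,0,0,0],
    [0,0,0,0],
    [0,0,0,0],
    [0,0,0,0],
    [0,0,0,0],
    [0,0,0,0],
    [0,0,0,0],
    [0,0,0,0],
    [0,0,0,0],
  ],
  gripper=1,
)

```text
clock: 40.25
ee_pos: [0.3618, 0.2177, 0.3468]
tcp_rot: [0.0, 0.922, 0.387, 0.0]
force: [0.4, -0.3, -0.3]
width: -0.002
```

Request:
jog_arm(
  rows=[
    [2,0,0,0],
    [4,0,0,0],
    [4,0,0,0],
    [2,0,0,0],
    [1.4,0,1,0],
    [0,0,1,0],
    [0,0,1.4,0],
    [0,0,0,0],
    [0,0,0,0],
    [0,0,0,0],
  ],
)

```text
clock: 41.5
ee_pos: [0.4557, 0.3133, 0.3135]
tcp_rot: [-0.0, 0.922, 0.387, 0.001]
force: [-0.7, -0.8, 0.1]
width: -0.002
```

```bash
python3 -c "
from pin import *
go(np.r_[(C+.06*zc)[:2],.29],.796);print(ctrl.sense()['ee_pos'],ctrl.sense()['force'])"
```

```text
shift cm [ 0.16 -0.06  2.35] turn first -0.0014
[0.45571489 0.31327705 0.31354428] [-0.72239161 -0.77875873  0.06576834]
```

Request:
jog_arm(
  rows=[
    [0.15,0,0.7,0],
    [0,0,0.6,0],
    [0,0,0.5,0],
    [0,0,0.2,0],
    [0,0,0,0],
    [0,0,0,0],
    [0,0,0,0],
    [0,0,0,0],
    [0,0,0,0],
    [0,0,0,0],
  ],
)

```text
clock: 42.75
ee_pos: [0.4567, 0.3144, 0.2927]
tcp_rot: [-0.0, 0.922, 0.387, 0.0]
force: [-0.5, 0.3, 0.5]
width: 0.002
```

Request:
jog_arm(
  rows=[
    [0,0,0.2,0],
    [0,0,0,0],
    [0,0,0.2,0],
    [0,0,0,0],
    [0,0,0,0],
    [0,0,0,0],
    [0,0,0,0],
    [0,0,0,0],
    [0,0,0,0],
    [0,0,0,0],
  ],
)

```text
clock: 44.0
ee_pos: [0.4567, 0.3144, 0.2887]
tcp_rot: [0.0, 0.922, 0.387, 0.0]
force: [0.2, 0.4, -0.9]
width: -0.0
```

Request:
jog_arm(
  rows=[
    [0,0,0.15,0],
    [0,0,0,0],
    [0,0,0.15,0],
    [0,0,0,0],
    [0,0,0,0],
    [0,0,0,0],
    [0,0,0,0],
    [0,0,0,0],
    [0,0,0,0],
    [0,0,0,0],
  ],
)

```text
clock: 45.25
ee_pos: [0.4567, 0.3144, 0.2857]
tcp_rot: [0.0, 0.922, 0.387, -0.0]
force: [0.8, -0.6, -0.8]
width: 0.002
```

```bash
python3 ck.py
```

```text
[ 0.0112 -0.0005  0.0796] [-0.34 -0.97 -0.78] [-0.02  0.03 -0.  ] 0.0016093767959392729 45.25
```

Request:
jog_arm(
  rows=[
    [0,0,0.15,0],
    [0,0,0,0],
    [0,0,0.15,0],
    [0,0,0,0],
    [0,0,0.1,0],
    [0,0,0,0],
    [0,0,0,0],
    [0,0,0,0],
    [0,0,0,0],
    [0,0,0,0],
  ],
)

```text
clock: 46.5
ee_pos: [0.4571, 0.3145, 0.2837]
tcp_rot: [-0.0, 0.922, 0.387, 0.001]
force: [-2.2, -1.4, 8.2]
width: 0.004
```

```bash
python3 ck.py
```

```text
[ 0.0106 -0.0007  0.0776] [1.92 0.6  8.42] [-0.23  0.26  0.02] 0.004495145754023886 46.5
```

Request:
jog_arm(
  rows=[
    [0.05,0,0.1,0],
    [0,0,0,0],
    [0.05,0,0.1,0],
    [0,0,0,0],
    [0,0,0,0],
    [0,0,0,0],
    [0,0,0,0],
    [0,0,0,0],
    [0,0,0,0],
    [0,0,0,0],
  ],
)

```text
clock: 47.75
ee_pos: [0.4583, 0.3154, 0.2838]
tcp_rot: [-0.0, 0.922, 0.387, 0.002]
force: [-3.2, -2.7, 13.8]
width: 0.001
```

Request:
jog_arm(
  rows=[
    [0,0,-0.2,0],
    [0,0,-0.5,0],
    [0,0,-2,0],
    [0,0,-4,0],
    [0,0,-5,0],
    [-4,2,-2,0],
    [-5,3,0,0],
    [-5,3,0,0],
    [-4,3,0,0],
    [0,3,0,0],
  ],
)

```text
clock: 49.0
ee_pos: [0.4304, 0.0867, 0.4188]
tcp_rot: [0.001, 0.922, 0.386, 0.002]
force: [0.0, 0.6, 0.4]
width: -0.005
```

Run:
```python
from pin import *
cams=(get_image('side'),get_image('top')); a=np.linspace(0,2*np.pi,24,endpoint=False)
old=np.load('pics/top0.npy').astype(int); df=np.abs(cams[1]['color'].astype(int)-old).sum(2)
p=proj(cams[1],C+np.outer([0,.03,.06],zc)).round(1); print("top axis px",p.tolist())
x,y=p[0].astype(int); print("top |diff| to first picture, from col",x-10,"row",y-6); print(df[y-6:y+18,x-10:x+14]//10)
print("side R from",proj(cams[0],[C,C+.06*zc]).round(1).tolist())
u,v=proj(cams[0],[C+.03*zc])[0].astype(int); print(u-10,v-12); print(cams[0]['color'][v-12:v+14,u-10:u+14].mean(2).astype(int)//10)
```

```text
top axis px [[120.7, 213.3], [121.4, 216.7], [122.2, 220.2]]
top |diff| to first picture, from col 110 row 207
[[ 1  2  0  2  2  7 10  7  5 21 19 15  2  9  9 40 56 46 18  1  2  1  0  4]
 [ 1  0  1  0  3 10  5 13 29 20 15 19 13  0  3 27 44 20  1  0  0  0  1  4]
 [ 1  0  0  0  2  6  0 10  7  1  2  2  2  3  1  6 10  2  1  3  1  1  0  4]
 [ 1  0  0  0  3  1  2  0  0  0  1  0  6  8  6  3  0  1  0  2  3  0  0  1]
 [ 0  0  0  1  1  1  1  1  8 24 32 25 16  8  4 10  3  0  1  0  1  0  1  2]
 [ 0  1  0  3  9  4  2  4 27 27 18  3  2 10  1  8 11 10  3  3  1  2  1  1]
 [ 0  0  0  0  5  2  0 14 27 15  4  5  0  3 21 20 11 10  0  3  1  0  1  0]
 [ 0  0  0  0  0  0  1 16 20  0  0 15 10  9 29 38 26 12  2  1  0  1  0  2]
 [ 0  0  0  0  0  0  1 10 16  5  9  5 11 21 27 39 34 14  1  3  0  2  2  0]
 [ 0  1  0  0  0  0  0  0  1  7  6  6 19 33 36 33 32 11  0  3  0  0  1  1]
 [ 3  0  0  0  0  0  0  0  6 18 22 19 20 34 35 25 15  1  1  1  1  1  2  3]
 [ 1  1  0  0  0  0  0  0  3 20 23 24 28 22 13  9 10  4  0  1  3  0  1  2]
 [ 1  1  3  0  0  0  0  0  2 13 13  3  0 11 26 37 27  7  0  1  1  1  0  1]
 [ 0  2  2  2 
[... 2115 characters left out ...]
21 17 15 16 16 16 16 16]
 [16 16 16 16 16 16 16 16 16 16 10  9 10 10 10 15 21 17 18 16 16 16 16 16]
 [16 16 16 16 16 16 16 16 17 18 11  9 10 10 13 17 18 16 20 17 16 16 16 16]
 [16 16 16 16 16 16 17 18 21 18 12 10 11 11 13 15 14 16 17 16 16 16 16 16]
 [16 16 16 16 16 16 17 20 22 16 12 11 11 11 12 12 12 14 14 18 17 15 12 12]
 [16 16 16 16 16 16 18 22 19 13 11 11 11 11 11 11 11 12 15 19 16 12  8  7]
 [16 16 16 16 16 18 21 20 14 12 12 11 10 10 10 11 11 11 13 15 12  8  7  7]
 [16 16 16 16 17 20 22 16 12 12 12 11 11 11 11 11 12 11 11 10  8  7  7  7]
 [16 16 16 16 18 22 18 13 12 12 12 12 11 11 11 11 11 11 10  8  7  7  7  7]
 [16 16 17 18 21 20 14 12 12 12 12 12 11 10 11 11 11 10  9  8  7  7  7  7]]
```

```bash
python3 -c "
from workcell import ctrl
s=ctrl.sense();print(s['clock'],s['force'],abs(s['joint_velocities']).max());print(ctrl.finish_job())"
```

```text
49.1 [ 0.00762139  0.34485501 -0.28022989] 0.04686813984116314
the job is handed in; nothing more can be done
None
```

I handed the job in at 49.1 s, with the jar in the cradle, the gate shut and the long pin through the knuckles. No verdict is reported. My last checks point to everything being home, but a few of them disagreed by millimetres.

**What I did:** I gripped the jar by its cap and pivoted it about its base edge into the V. I then swung the gate shut by its handle. The pin was tilted by levering it in its rack hole, threaded down the clevis and released. Finally I pressed on its top with closed fingers.

**Checks that agreed:**
- **Jar:** its cap and shoulder matched the expected seated outlines to about 2 mm in both cameras after release. I did not measure it again after shutting the gate.
- **Gate:** the picture after release showed it in line with the clevis.
- **Pin:** pressing on its top with about 14 N moved it no further. Contact came about 2 mm below the height I had computed for home, so nothing suggests the collar is standing up.
- **Robot:** it stands clear of everything, and the last wrist force was about zero.

**Checks that failed or disagreed:**
- **Push with the gripper:** it met resistance about 5 mm before the computed home position. I only concluded the pin was home from pressing on it after release.
- **Pin position in the cameras:** both show the handle's top about 3–4 mm off the predicted axis. The side view also puts it about 5 mm lower than home would allow. I take this as calibration error plus a small lean of up to about 0.05 rad (limit 0.08).
- **Last picture:** it was refused because the limit of 12 was reached, so the final look at the pin was from pixel values and touch only.

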